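# Set the short bar against the jig stop and press the mushroom button

### The job

With closed fingertips, push the shorter of the two steel bars along its lane in the jig, away from the robot, until it is fully home against the stop. Then gently press the wide mushroom-headed button on the control box well down with the fingertips, let it spring back up and withdraw clear. Do not pick anything up, and leave the long bar, the two other buttons and everything else on the bench alone.

Things in the scene. Friction and masses are not known exactly. Their poses are not given: they have to be found in the camera images.
- jig: fixed dark steel jig on the bench, 240 (x) x 175 (y) x 12 mm plate with two straight lanes along its x axis, centred at its y = +52 and -52 mm. Origin under the plate's centre; its +x points roughly away from the robot, towards the stop (a cross wall, 52 mm above the bench at its top, whose near face is at x = +105 mm). Lane floors are 12 mm above the bench; each lane is 31 mm wide between guide strips whose tops are 20 mm above the bench; the lanes are open at the -x end.
- short_bar_center (a point): centre (half-way up) of the short bar: loose plain steel, 90 mm long (its x, along the lane) x 28 wide x 34 mm high, about 0.65 kg, lying in one of the lanes (either one) with its top 46 mm above the bench, 40 to 80 mm short of the stop. Home, its centre is at x = +60 mm of the jig.
- long_bar_center (a point): centre of the long bar: the same steel, 130 x 28 x 34 mm, loose in the other lane, also short of the stop. Leave alone.
- control_box: fixed grey control box on the bench, 160 (x) x 220 (y) x 55 mm high; origin under its centre, +x roughly away from the robot. Three black buttons stand in a row along its y on its top, 68 mm apart, in any order.
- mushroom_base: fixed square bezel of the mushroom button, 36 x 36 x 5 mm, on top of the box; origin under its centre; carries the button
- mushroom_top (a point): centre of the top of the mushroom-headed button: black plastic, head 44 mm diameter and domed, the widest of the three; its top stands 81 mm above the bench when up. A spring resists with 1 N at first and 5 N when fully down, and lifts it again.
- mushroom (a joint): travel of the mushroom button in m: 0 = up, 0.008 = fully pressed, straight down
- round_top (a point): centre of the top of the small round button (22 mm diameter, flat, top 77 mm above the bench). Leave alone.
- round (a joint): travel of the small round button in m: 0 = up, 0.008 = pressed
- square_top (a point): centre of the top of the square button (24 x 24 mm, flat, top 77 mm above the bench). Leave alone.
- square (a joint): travel of the square button in m: 0 = up, 0.008 = pressed
- bush: small stepped brass bush, 20 mm diameter, 24 mm tall, standing on the web between the jig's two lanes; origin under its centre. Leave alone.
- chuck_key: loose steel T-shaped chuck key, 75 x 52 x 12 mm, lying on the control box's top on the near side of the buttons; origin under the middle of its cross bar. Leave alone.
- hammer: hand hammer lying on the bench right of the jig; origin under it. Leave alone.
- file: flat file with wooden handle, 270 mm long, lying on the bench to the right; origin under it. Leave alone.
- oil_bottle: red plastic oil bottle, 56 mm diameter, 130 mm tall, standing beyond the jig; origin under its centre. Leave alone.
- tin: open metal tin, 74 mm diameter, 85 mm tall, standing beyond the control box; origin under its centre. Leave alone.
- offcut: dark steel offcut, 50 x 40 x 30 mm, on the bench beyond the jig; origin under its centre. Leave alone.
Things that resemble listed ones, but are neither listed nor needed, are in the scene too. What is shaped like the part that bears short_bar_center but turquoise or yellow is not meant.

How it is judged:
By the outcome, as a careful person would: the job done as asked, in the order asked, and still so for the second after the job is handed in, with the robot touching nothing.
It also fails if it takes over 45 s, if anything falls off the work surface, if the arm or the gripper's body presses on something with over 40 N, if the wrist force passes 120 N, or if a joint passes its speed limit or range.

### The arm

A 6-joint arm with a two-finger parallel gripper is mounted at the origin on the work surface. World frame = base frame: x ahead of the robot, y to its left, z up, the work surface at z = 0. Lengths are in m, angles in rad, forces in N, time in s.
With the tool pointing down it reaches from about 0.325 to 0.775 m from the base axis. Payload 5.5 kg.
Tool frame: the origin (TCP) lies on the mounting face of the last link; the fingertips stand 182 mm ahead of it and the grasp point (between the pads) lies 163 mm ahead of it (pinch_z is the distance from the TCP to the grasp point, in m); z points along the fingers, y is the direction in which the jaws open and shut (so a half turn about z gives the same grasp; the last joint's range is limited). The gripper opens to 88 mm and grips with 3 to 60 N. Pads are 20 mm wide; open, the fingers measure 115 mm over their backs; the gripper's body (75 mm by 178 mm) begins 61 mm behind the grasp point.
Start: joints at [1.136, 0.091, 1.231, -0, 1.82, -0.057], TCP at [0.221, 0.558, 0.405] pointing down, gripper open.
Joint ranges: [-2.87, 2.87], [-0.86, 2.18], [0.17, 2.46], [-1.51, 4.65], [0.06, 2.69], [-2.65, 2.65]. Speed limits (rad/s): [2.57, 2.57, 3.01, 3.14, 3.14, 3.14].

### API

Orientations are given as a unit quaternion [x, y, z, w].
In Python, from bench import get_state, get_image, calibration, close_job, pinch_z gives the robot as it stands.
- The arm moves only by the tool jog_arm, never from a script. Its argument "moves" is a list of rows, each a list of 3 entries, a list of its own where there are three numbers: the opening, from 0 (shut) to 1 (fully open), then the shift along the tool's x, y, z in m, then the turn, a rotation vector about the tool's x, y, z in rad. A call has 1 to 5 rows; each row shifts and turns the commanded pose from where the row before left it, along the tool's axes as they then stand; what a row does not reach is not made up. A row lasts 1/10 s, in which the tool goes at most 50 mm and 8.59 degrees, less where a joint would pass 70% of its speed; a pose out of reach is approached as far as the arm can. A call with a gripper value outside its range is refused whole. The fingers move at their own pace and stop on an object; the grip force is fixed at half the most. Time passes only in rows, so rows that do not move let the fingers close. It gives the time, the measured TCP pose, the force and the opening at its end, in the units of the state.
- get_state(): the state, without advancing time (a new reading comes with each control period).
- get_image(name): name is "side" or "top" or "wrist"; returns the picture (420x560x3 uint8, red, green, blue); there is no depth.
- calibration(name): a dict with "vfov" (degrees; the focal length in pixels is half the picture's height over the tangent of half this angle, whatever the lens; pixels are square), "cx", "cy" (the principal point, pixels), "k1" (the pictures are not rectified: a ray, as slopes to the right and down, at radius r is drawn at 1 + k1 r^2 times it, then the intrinsics apply), "R" (3x3) and "t" (3): a world point X has camera coordinates R X + t. Camera axes: x right, y down, z forward; pixel columns grow to the right and rows downward; lengths in m; the calibration is good to about 2 mm. A picture is of the moment at which its call begins: read the wrist's pose just before it. calibration takes no time and is no camera call; for the wrist camera it gives the pose at the moment of the call.
- close_job(): hands the job in, once; it reports no verdict.
The state is a dict: "time": time; "joint_pos": joint angles; "joint_vel": joint speeds; "joint_efforts": joint torques, N m; "eef_pos": TCP position; "eef_rot": TCP orientation; "wrist_force": force on the tool from outside, world axes, zero at the start; "torque": the same for the moment, N m; "gripper_width": finger opening in m.
Only numpy, scipy, OpenCV 4.12 (cv2) and the standard library are available. Lean on these libraries where they do the work, as an engineer would, in place of code of your own. Each camera call takes 0.05 s, during which the arm holds its last target.

## Working session

There is one attempt and no reset: what is moved stays moved. The work goes in short steps, Python scripts to look and compute and a tool call to move; the robot and the scene stay as the last step left them, time stands still between calls to the robot, and variables do not carry over. Pictures are saved under pics/ and viewed, and the job is handed in when it is done.

Besides the shell and the picture viewer there is one more tool, called after "Emit:" by a JSON object that holds its "api" and its "payload", one argument or row to a line. jog_arm: Moves the arm, as the interface text tells. Its arguments: {"type":"object","properties":{"moves":{"type":"array"}},"required":["moves"]}

```bash
mkdir -p pics; ls
python3 - <<'E'
from bench import *
import cv2
print(get_state()); 
for n in ("side","top","wrist"):
    c=calibration(n); print(n,c)
    cv2.imwrite(f"pics/{n}0.png",get_image(n)[:,:,::-1])
E
```

```text
pics
{'time': 0.0, 'joint_pos': array([ 1.13631211e+00,  9.18193718e-02,  1.23188011e+00, -5.57757222e-06,
        1.81978305e+00, -5.67045996e-02]), 'joint_vel': array([-0.00014608,  0.00015225, -0.00096968, -0.00042846, -0.00153466,
        0.00153398]), 'joint_efforts': array([-1.08724907e-03, -4.46452224e+01, -4.06447363e+01,  6.97369175e-02,
        2.91553274e-02, -1.45760887e-04]), 'eef_pos': array([0.22134017, 0.55773388, 0.40353345]), 'eef_rot': array([ 1.87769154e-01,  9.82212733e-01, -9.17238872e-04, -2.27122827e-04]), 'wrist_force': array([-0.16774671,  0.51658365, -0.16390682]), 'torque': array([0.0281082 , 0.03458899, 0.0045191 ]), 'gripper_width': 0.0875163189460693}
side {'vfov': 54.058869962711874, 'cx': 284.4598105071504, 'cy': 208.2780660546838, 'k1': -0.10039204675518992, 'R': array([[ 0.86142602, -0.50782361, -0.00777139],
       [-0.3218629 , -0.53401475, -0.78181361],
       [ 0.39287337,  0.67597591, -0.62346378]]), 't': array([-0.52223602,  0.20518937,  0.96879124])}
top {'vfov': 46.84830189149453, 'cx': 278.25464883988633, 'cy': 208.37010967817722, 'k1': -0.06553820774916817, 'R': array([[ 0.06610967, -0.9978083 , -0.00284901],
       [-0.97687614, -0.06414045, -0.20395836],
       [ 0.20332861,  0.01626675, -0.97897542]]), 't': array([-0.08602803,  0.57633946,  1.02946964])}
wrist {'vfov': 62.06104985049931, 'cx': 277.754771231485, 'cy': 206.4121427718473, 'k1': -0.034515854080315364, 'R': array([[ 0.36964973,  0.92916786, -0.00248384],
       [ 0.89311694, -0.35456767,  0.27681021],
       [ 0.25632246, -0.10454118, -0.9609214 ]]), 't': array([-0.59877005, -0.0333282 ,  0.39063128])}
```

View pics/top0.png

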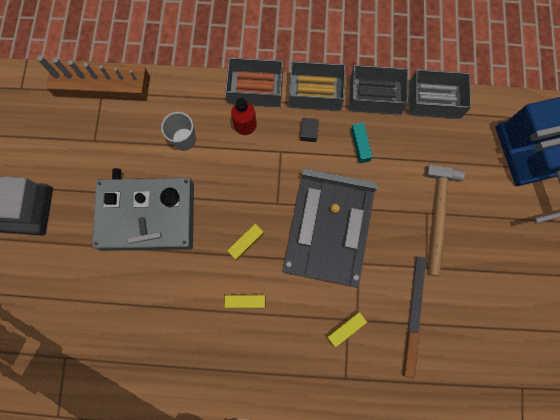

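View pics/side0.png

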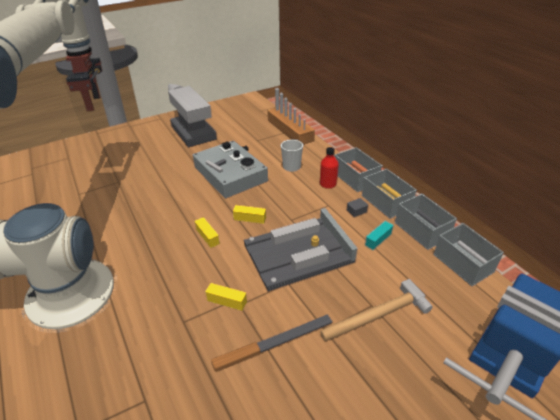

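View pics/wrist0.png

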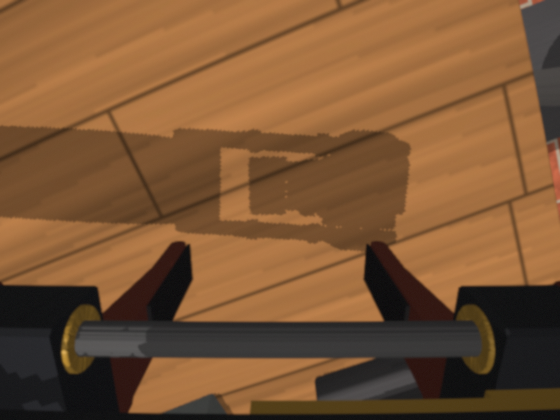

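The top view shows two steel bars in the jig: a long one at about (310,217) in the left lane and a shorter one at about (354,229) in the right lane. The three buttons are at (111,199), (141,198) and (170,197), and the last is the widest. I'll confirm both choices in enlarged crops.

Run:
```python
import cv2
i=cv2.imread("pics/top0.png")
cv2.imwrite("pics/jig.png",cv2.resize(i[165:295,275:385],None,fx=4.6,fy=4.6,interpolation=cv2.INTER_CUBIC))
cv2.imwrite("pics/box.png",cv2.resize(i[165:260,85:205],None,fx=6,fy=6,interpolation=cv2.INTER_CUBIC))
```

```text
(no output)
```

View pics/jig.png

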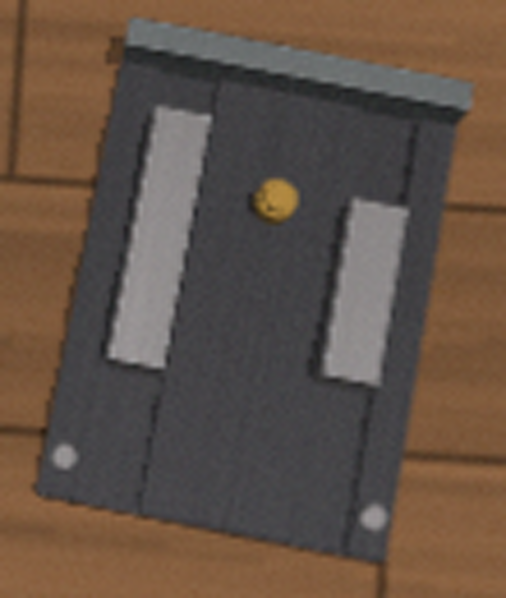

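View pics/box.png

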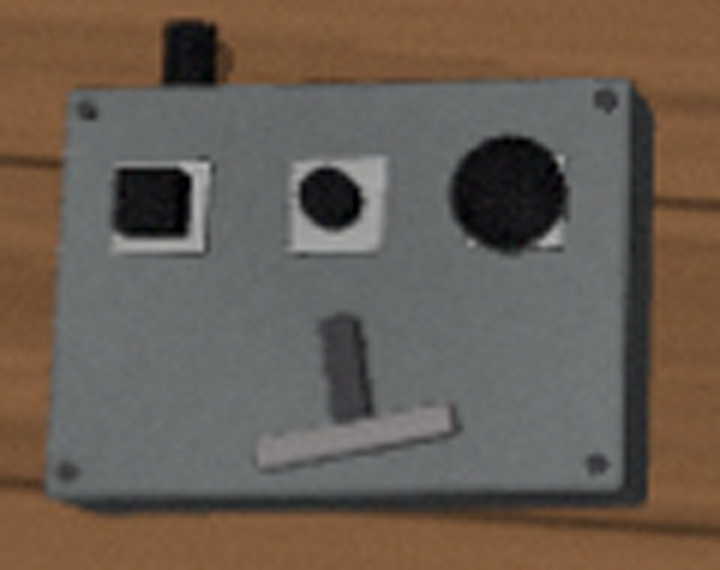

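```bash
cat > h.py <<'E'
import numpy as np, cv2
from bench import *
def K(c):
    f=210/np.tan(np.radians(c['vfov'])/2); return np.array([[f,0,c['cx']],[0,f,c['cy']],[0,0,1]])
def ray(px,z,n='top',c=None):
    c=c or calibration(n)
    p=cv2.undistortPoints(np.array(px,float).reshape(-1,1,2),K(c),np.array([c['k1'],0,0,0,0.])).reshape(-1,2)
    R,t=c['R'],c['t']; o=-R.T@t
    d=np.c_[p,np.ones(len(p))]@R
    s=(z-o[2])/d[:,2]
    return o+d*s[:,None]
def proj(X,n='top',c=None):
    c=c or calibration(n)
    return cv2.projectPoints(np.array(X,float).reshape(-1,1,3),cv2.Rodrigues(c['R'])[0],c['t'],K(c),np.array([c['k1'],0,0,0,0.]))[0].reshape(-1,2)
E
python3 - <<'E'
from h import *
np.set_printoptions(precision=4,suppress=True)
c=calibration('top'); print('cam',-c['R'].T@c['t'])
J=lambda a:(np.array(a,float)+.5)/4.6-.5+[275,165]
B=lambda a:(np.array(a,float)+.5)/6-.5+[85,165]
def box(n,px,z):
    P=ray(px,z); print(n,P[:,:2].tolist() and P[:,:2].round(4).tolist(),'c',P.mean(0),'len',np.linalg.norm(P[0]-P[3]),np.linalg.norm(P[1]-P[2]),'w',np.linalg.norm(P[0]-P[1]),'yaw',np.degrees(np.arctan2(*(P[0]-P[3])[[1,0]])),np.degrees(np.arctan2(*(P[1]-P[2])[[1,0]])))
box('short',J([[353,198],[408,207],[380,384],[322,377]]),.046)
box('long',J([[153,106],[211,115],[165,368],[108,358]]),.046)
P=ray(J([[130,20],[472,82],[466,108],[125,45]]),.052);print('stop',P)
P=ray(J([[38,494],[383,560]]),.012);print('near',P,np.linalg.norm(P[0]-P[1]))
print('mush',ray(B([[509,193]]),.078),'round',ray(B([[330,197]]),.077),'sq',ray(B([[151,202]]),.077))
print('boxcorners',ray(B([[72,90],[631,80],[622,490],[47,497]]),.055))
E
```

```text
cam [ 0.3594 -0.0656  1.1251]
short [[0.5961, -0.2137], [0.5933, -0.2411], [0.5044, -0.2302], [0.506, -0.2018]] c [ 0.55   -0.2217  0.046 ] len 0.09082091026557072 0.0895544498740177 w 0.027534955274418255 yaw -7.517295153903274 -6.988416013766741
long [[0.6364, -0.1123], [0.6337, -0.1414], [0.5055, -0.1252], [0.5086, -0.0972]] c [ 0.5711 -0.119   0.046 ] len 0.12872977860826043 0.12923482462663122 w 0.02923929158926289 yaw -6.728679913450039 -7.203529149245747
stop [[ 0.6784 -0.0982  0.052 ]
 [ 0.6577 -0.2701  0.052 ]
 [ 0.6442 -0.2675  0.052 ]
 [ 0.6653 -0.0964  0.052 ]]
near [[ 0.443  -0.0675  0.012 ]
 [ 0.4215 -0.2399  0.012 ]] 0.17381261328339104
mush [[0.5874 0.1954 0.078 ]] round [[0.5817 0.2625 0.077 ]] sq [[0.5754 0.3298 0.077 ]]
boxcorners [[0.6219 0.3751 0.055 ]
 [0.6395 0.1593 0.055 ]
 [0.4826 0.1464 0.055 ]
 [0.4651 0.3622 0.055 ]]
```

The crops agree with the spec:
- **Short bar:** the right-lane bar measures 90 x 28 mm, centre (0.550,-0.222). The left one measures 129 mm, so it's the long bar.
- **Jig:** yaw is about -7°, and the short bar sits at jig x≈+5 mm, about 54 mm short of home.
- **Mushroom:** the large disc at (170,197) is at (0.588,0.195). The round and square buttons are 68 mm and 136 mm further left.

Next I'll close the fingers, align the tool with the lane and move across at height.

Emit:
{"api": "jog_arm", "payload": {
  "moves": [
    [0,[0,0,0],[0,0,-0.128]],
    [0,[-0.01,-0.02,0],[0,0,-0.128]],
    [0,[-0.016,-0.036,0],[0,0,0]],
    [0,[-0.016,-0.036,0],[0,0,0]],
    [0,[-0.016,-0.036,0],[0,0,0]]
  ]
}}

```text
time: 0.65
eef_pos: [0.2607, 0.4215, 0.4041]
eef_rot: [0.061, 0.998, -0.0, -0.0]
wrist_force: [0.8, -0.8, -0.1]
gripper_width: 0.0511
```

Emit:
{"api": "jog_arm", "payload": {
  "moves": [
    [0,[-0.016,-0.036,0],[0,0,0]],
    [0,[-0.016,-0.036,0],[0,0,0]],
    [0,[-0.016,-0.036,0],[0,0,0]],
    [0,[-0.016,-0.036,0],[0,0,0]],
    [0,[-0.016,-0.036,0],[0,0,0]]
  ]
}}

```text
time: 1.15
eef_pos: [0.3181, 0.2329, 0.4044]
eef_rot: [0.061, 0.998, -0.0, 0.0]
wrist_force: [-0.0, -0.2, -0.0]
gripper_width: 0.0115
```

Emit:
{"api": "jog_arm", "payload": {
  "moves": [
    [0,[-0.016,-0.036,0],[0,0,0]],
    [0,[-0.016,-0.036,0],[0,0,0]],
    [0,[-0.016,-0.036,0],[0,0,0]],
    [0,[-0.016,-0.036,0],[0,0,0]],
    [0,[-0.016,-0.036,0],[0,0,0]]
  ]
}}

```text
time: 1.65
eef_pos: [0.3756, 0.0444, 0.4045]
eef_rot: [0.061, 0.998, 0.0, 0.0]
wrist_force: [1.2, 0.3, 0.0]
gripper_width: 0.0006
```

Emit:
{"api": "jog_arm", "payload": {
  "moves": [
    [0,[-0.016,-0.036,0],[0,0,0]],
    [0,[-0.016,-0.036,0],[0,0,0]],
    [0,[-0.016,-0.036,0],[0,0,0]],
    [0,[0,0,0],[0,0,0]],
    [0,[0,0,0],[0,0,0]]
  ]
}}

```text
time: 2.15
eef_pos: [0.4102, -0.0675, 0.4042]
eef_rot: [0.062, 0.998, 0.0, -0.001]
wrist_force: [-0.2, 0.2, 0.4]
gripper_width: 0.0007
```

Emit:
{"api": "jog_arm", "payload": {
  "moves": [
    [0,[-0.018,-0.034,0],[0,0,0]],
    [0,[-0.018,-0.034,0],[0,0,0]],
    [0,[-0.018,-0.034,0],[0,0,0]],
    [0,[-0.018,-0.034,0],[0,0,0]],
    [0,[0,0,0],[0,0,0]]
  ]
}}

```text
time: 2.65
eef_pos: [0.4662, -0.2123, 0.4032]
eef_rot: [0.062, 0.998, 0.0, -0.001]
wrist_force: [-0.9, 1.3, -0.4]
gripper_width: 0.0007
```

Emit:
{"api": "jog_arm", "payload": {
  "moves": [
    [0,[0,0,0.03],[0,0,0]],
    [0,[0,0,0.04],[0,0,0]],
    [0,[0,0,0.04],[0,0,0]],
    [0,[0,0,0.03],[0,0,0]],
    [0,[0,0,0],[0,0,0]]
  ]
}}

```text
time: 3.15
eef_pos: [0.4641, -0.2082, 0.2598]
eef_rot: [0.06, 0.998, 0.002, -0.004]
wrist_force: [0.8, 0.7, 0.2]
gripper_width: 0.0002
```

Run:
```python
from h import *
s=get_state();print(s['eef_pos'],s['eef_rot'],s['joint_pos'])
for n in ('wrist','top'):
    c=calibration(n); im=get_image(n)[:,:,::-1]; cv2.imwrite(f'pics/{n}1.png',im)
    if n=='wrist':
        print(-c['R'].T@c['t'])
        np.savez('w1.npz',**c)
```

```text
[ 0.46409917 -0.20821144  0.25980406] [ 0.05979928  0.99820058  0.00207013 -0.00392044] [-4.88776489e-01 -1.32038279e-01  1.70733998e+00  5.04099657e-04
  1.57514349e+00 -1.93990171e+00]
[ 0.38879537 -0.19930842  0.23987808]
```

View pics/wrist1.png

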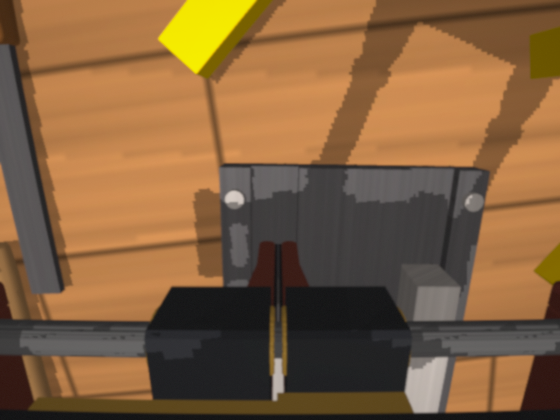

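View pics/top1.png

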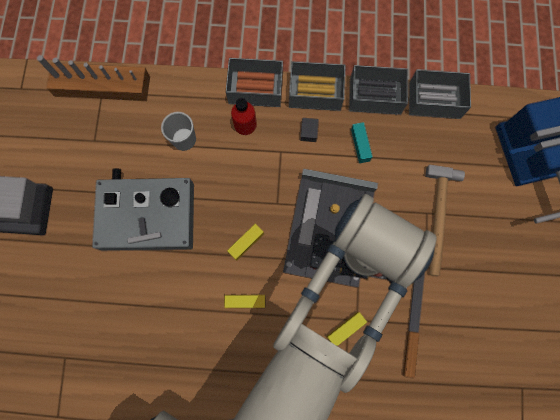

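The wrist view shows the closed fingers at about (278,245), over the open end of the right lane and behind the short bar. The long bar is separate at about (425,300). I'll let the arm settle and compute the tip position in jig axes.

Emit:
{"api": "jog_arm", "payload": {
  "moves": [
    [0,[0,0,0],[0,0,0]]
  ]
}}

```text
time: 3.35
eef_pos: [0.4658, -0.2102, 0.2675]
eef_rot: [0.06, 0.998, -0.001, 0.002]
wrist_force: [-0.0, 0.6, 0.1]
gripper_width: 0.0004
```

```bash
cat >> h.py <<'E'
from scipy.spatial.transform import Rotation as Ro
C=np.array([.551,-.1688]); X=np.array([.9925,-.122]); Y=np.array([.122,.9925])
def tip():
    s=get_state(); R=Ro.from_quat(s['eef_rot']).as_matrix(); p=s['eef_pos']+.182*R[:,2]
    print('t',s['time'],'eef',s['eef_pos'].round(4),'tip',p.round(4),'jig',round((p[:2]-C)@X,4),round((p[:2]-C)@Y,4),'F',s['wrist_force'].round(1))
    print('R',R.round(4).tolist())
    return p,R
E
python3 -c "
from h import *
tip()"
```

```text
t 3.35 eef [ 0.4658 -0.2102  0.2675] tip [ 0.4665 -0.2105  0.0855] jig -0.0788 -0.0517 F [-0.   0.6  0.1]
R [[-0.9927, 0.1205, 0.0037], [0.1205, 0.9927, -0.0018], [-0.0039, -0.0013, -1.0]]
```

Emit:
{"api": "jog_arm", "payload": {
  "moves": [
    [0,[0,0,0.01],[0,0,0]],
    [0,[0,0,0.015],[0,0,0]],
    [0,[0,0,0.015],[0,0,0]],
    [0,[0,0,0.01],[0,0,0]],
    [0,[0,0,0.005],[0,0,0]]
  ]
}}

```text
time: 3.85
eef_pos: [0.4646, -0.2105, 0.2073]
eef_rot: [0.061, 0.998, 0.001, -0.001]
wrist_force: [-1.1, -0.0, -0.3]
gripper_width: 0.0008
```

Emit:
{"api": "jog_arm", "payload": {
  "moves": [
    [0,[0,0,0],[0,0,0]],
    [0,[0,0,0],[0,0,0]],
    [0,[0,0,0],[0,0,0]]
  ]
}}

```text
time: 4.15
eef_pos: [0.4654, -0.2109, 0.2103]
eef_rot: [0.061, 0.998, -0.0, 0.001]
wrist_force: [-0.1, -0.2, -0.1]
gripper_width: 0.0004
```

```bash
python3 -c "
from h import *
tip()
cv2.imwrite('pics/side2.png',cv2.resize(get_image('side')[180:320,200:400,::-1],None,fx=4,fy=4))"
```

```text
t 4.15 eef [ 0.4654 -0.2109  0.2103] tip [ 0.4655 -0.211   0.0283] jig -0.0797 -0.0523 F [-0.1 -0.2 -0.1]
R [[-0.9926, 0.1216, 0.001], [0.1216, 0.9926, -0.0005], [-0.0011, -0.0004, -1.0]]
```

View pics/side2.png

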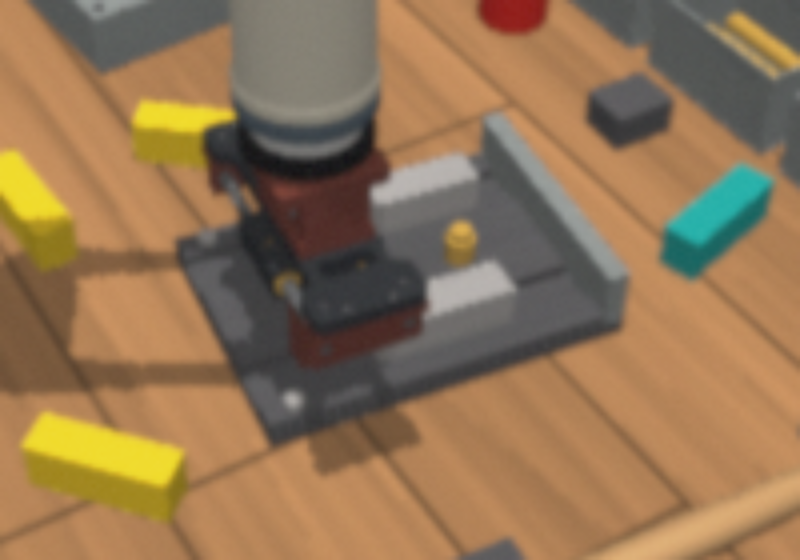

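Emit:
{"api": "jog_arm", "payload": {
  "moves": [
    [0,[-0.005,0,0.002],[0,0,0]],
    [0,[-0.007,0,0],[0,0,0]],
    [0,[-0.006,0,0],[0,0,0]],
    [0,[-0.004,0,0],[0,0,0]],
    [0,[-0.003,0,0],[0,0,0]]
  ]
}}

```text
time: 4.7
eef_pos: [0.4905, -0.2138, 0.2076]
eef_rot: [0.061, 0.998, 0.0, -0.0]
wrist_force: [-0.1, 0.0, -1.1]
gripper_width: 0.0005
```

Emit:
{"api": "jog_arm", "payload": {
  "moves": [
    [0,[-0.003,0,0],[0,0,0]],
    [0,[-0.003,0,0],[0,0,0]],
    [0,[-0.003,0,0],[0,0,0]],
    [0,[-0.003,0,0],[0,0,0]],
    [0,[-0.003,0,0],[0,0,0]]
  ]
}}

```text
time: 5.2
eef_pos: [0.5042, -0.2157, 0.2076]
eef_rot: [0.061, 0.998, 0.0, -0.002]
wrist_force: [-6.6, 0.9, 3.8]
gripper_width: 0.0003
```

Emit:
{"api": "jog_arm", "payload": {
  "moves": [
    [0,[-0.004,0,0],[0,0,0]],
    [0,[-0.004,0,0],[0,0,0]],
    [0,[-0.004,0,0],[0,0,0]],
    [0,[-0.004,0,0],[0,0,0]],
    [0,[-0.004,0,0],[0,0,0]]
  ]
}}

```text
time: 5.7
eef_pos: [0.524, -0.2181, 0.2076]
eef_rot: [0.061, 0.998, 0.0, -0.002]
wrist_force: [-7.2, 1.5, 3.4]
gripper_width: 0.0003
```

```bash
python3 -c "
from h import *
tip()
cv2.imwrite('pics/side3.png',cv2.resize(get_image('side')[180:320,200:400,::-1],None,fx=4,fy=4))"
```

```text
t 5.7 eef [ 0.524  -0.2181  0.2076] tip [ 0.5234 -0.218   0.0256] jig -0.0214 -0.0522 F [-7.2  1.5  3.4]
R [[-0.9925, 0.1218, -0.0036], [0.1218, 0.9926, 0.0005], [0.0036, 0.0, -1.0]]
```

View pics/side3.png

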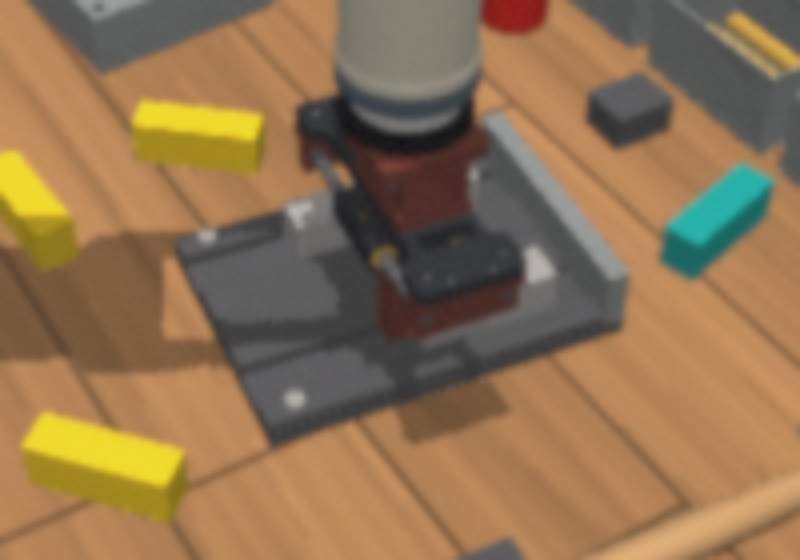

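The short bar slides steadily at about 7 N, and its far end now shows at (540,275). About 26 mm remain.

Emit:
{"api": "jog_arm", "payload": {
  "moves": [
    [0,[-0.004,0,0],[0,0,0]],
    [0,[-0.004,0,0],[0,0,0]],
    [0,[-0.004,0,0],[0,0,0]],
    [0,[-0.004,0,0],[0,0,0]],
    [0,[-0.003,0,0],[0,0,0]]
  ]
}}

```text
time: 6.25
eef_pos: [0.543, -0.2204, 0.2076]
eef_rot: [0.061, 0.998, 0.0, -0.002]
wrist_force: [-6.8, 0.5, 3.2]
gripper_width: 0.0006
```

Emit:
{"api": "jog_arm", "payload": {
  "moves": [
    [0,[-0.001,0,0],[0,0,0]],
    [0,[-0.001,0,0],[0,0,0]],
    [0,[-0.001,0,0],[0,0,0]],
    [0,[-0.001,0,0],[0,0,0]]
  ]
}}

```text
time: 6.65
eef_pos: [0.5468, -0.2209, 0.2075]
eef_rot: [0.061, 0.998, 0.0, -0.002]
wrist_force: [-6.7, 0.6, 3.2]
gripper_width: 0.0005
```

Emit:
{"api": "jog_arm", "payload": {
  "moves": [
    [0,[-0.001,0,0],[0,0,0]],
    [0,[-0.001,0,0],[0,0,0]]
  ]
}}

```text
time: 6.85
eef_pos: [0.5479, -0.221, 0.2076]
eef_rot: [0.061, 0.998, 0.0, -0.004]
wrist_force: [-16.0, 2.5, 8.8]
gripper_width: 0.0004
```

Emit:
{"api": "jog_arm", "payload": {
  "moves": [
    [0,[-0.001,0,0],[0,0,0]],
    [0,[-0.0005,0,0],[0,0,0]],
    [0,[0,0,0],[0,0,0]]
  ]
}}

```text
time: 7.15
eef_pos: [0.5485, -0.2212, 0.2076]
eef_rot: [0.061, 0.998, 0.001, -0.005]
wrist_force: [-19.8, 2.6, 10.8]
gripper_width: 0.0003
```

```bash
python3 -c "
from h import *
tip()"
```

```text
t 7.15 eef [ 0.5485 -0.2212  0.2076] tip [ 0.5466 -0.2208  0.0256] jig 0.002 -0.0522 F [-19.8   2.6  10.8]
R [[-0.9925, 0.1222, -0.0103], [0.1222, 0.9925, 0.0019], [0.0105, 0.0006, -0.9999]]
```

The force climbs and the tip stays put, so the bar is against the stop. I'll back off along the lane, rise, and check with the top camera once clear.

Emit:
{"api": "jog_arm", "payload": {
  "moves": [
    [0,[0.003,0,0],[0,0,0]],
    [0,[0.006,0,0],[0,0,0]],
    [0,[0.01,0,0],[0,0,0]],
    [0,[0.012,0,0],[0,0,0]],
    [0,[0.005,0,-0.01],[0,0,0]]
  ]
}}

```text
time: 7.65
eef_pos: [0.5139, -0.2165, 0.2163]
eef_rot: [0.061, 0.998, 0.001, -0.001]
wrist_force: [0.3, 0.2, -0.8]
gripper_width: 0.0004
```

Emit:
{"api": "jog_arm", "payload": {
  "moves": [
    [0,[0,0,-0.025],[0,0,0]],
    [0,[0,0,-0.03],[0,0,0]],
    [0,[0,0,-0.03],[0,0,0]],
    [0,[0,0,-0.02],[0,0,0]],
    [0,[0.01,0.03,0],[0,0,0]]
  ]
}}

```text
time: 8.15
eef_pos: [0.5093, -0.1877, 0.3276]
eef_rot: [0.062, 0.998, -0.002, 0.004]
wrist_force: [1.3, 0.5, 0.3]
gripper_width: 0.0005
```

Emit:
{"api": "jog_arm", "payload": {
  "moves": [
    [0,[0.01,0.04,0],[0,0,0]],
    [0,[0,0.045,0],[0,0,0]],
    [0,[0,0.045,0],[0,0,0]],
    [0,[0,0.045,0],[0,0,0]],
    [0,[0,0.045,0],[0,0,0]]
  ]
}}

```text
time: 8.65
eef_pos: [0.5255, 0.0355, 0.3239]
eef_rot: [0.061, 0.998, 0.0, 0.001]
wrist_force: [0.2, -0.3, -0.8]
gripper_width: 0.0002
```

```bash
python3 -c "
from h import *
tip()
im=get_image('top')[:,:,::-1]; cv2.imwrite('pics/top4.png',im)
cv2.imwrite('pics/top4c.png',cv2.resize(im[165:295,275:385],None,fx=4.6,fy=4.6,interpolation=cv2.INTER_CUBIC))"
```

```text
t 8.65 eef [0.5255 0.0355 0.3239] tip [0.5258 0.0355 0.1419] jig -0.0499 0.1997 F [ 0.2 -0.3 -0.8]
R [[-0.9926, 0.1217, 0.0021], [0.1217, 0.9926, 0.0001], [-0.0021, 0.0004, -1.0]]
```

View pics/top4c.png

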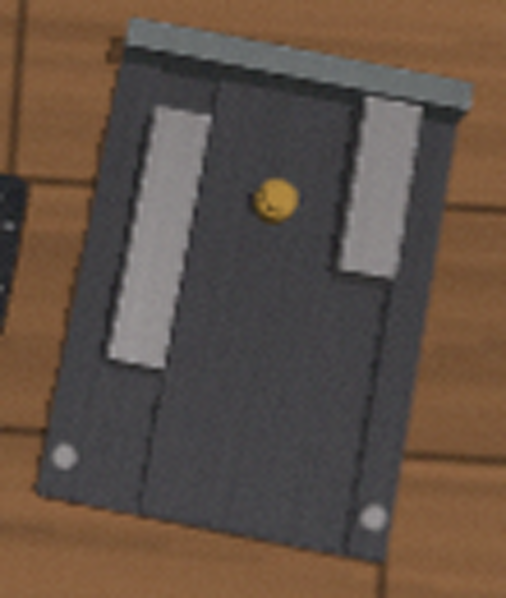

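View pics/top4.png

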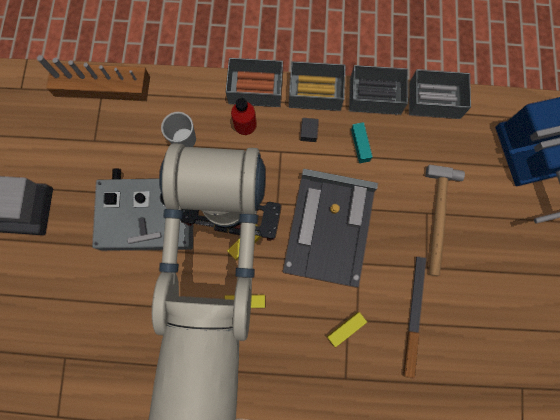

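The crop shows the short bar's far end touching the wall at (392,98), with its near end at (368,273). The long bar and bush are where they were. On to the mushroom button.

Emit:
{"api": "jog_arm", "payload": {
  "moves": [
    [0,[-0.0105,0.0415,0],[0,0,0]],
    [0,[-0.0105,0.0415,0],[0,0,0]],
    [0,[-0.0105,0.0415,0],[0,0,0]],
    [0,[-0.0105,0.0415,0],[0,0,0]],
    [0,[0,0,0],[0,0,0]]
  ]
}}

```text
time: 9.2
eef_pos: [0.5881, 0.1973, 0.3221]
eef_rot: [0.059, 0.998, 0.001, -0.0]
wrist_force: [-0.4, -0.3, -0.2]
gripper_width: 0.0006
```

Emit:
{"api": "jog_arm", "payload": {
  "moves": [
    [0,[0,0,0.01],[0,0,0]],
    [0,[0,0,0.015],[0,0,0]],
    [0,[0,0,0.01],[0,0,0]],
    [0,[0,0,0],[0,0,0]],
    [0,[0,0,0],[0,0,0]]
  ]
}}

```text
time: 9.7
eef_pos: [0.5875, 0.1925, 0.2872]
eef_rot: [0.061, 0.998, -0.0, -0.0]
wrist_force: [0.4, -0.1, -0.3]
gripper_width: 0.0005
```

```bash
python3 -c "
from h import *
tip()
s=get_image('side')[:,:,::-1]; cv2.imwrite('pics/side5.png',cv2.resize(s[100:220,150:330],None,fx=4.4,fy=4.4,interpolation=cv2.INTER_CUBIC))
cv2.imwrite('pics/w5.png',get_image('wrist')[:,:,::-1])"
```

```text
t 9.7 eef [0.5875 0.1925 0.2872] tip [0.5873 0.1924 0.1052] jig -0.008 0.363 F [ 0.4 -0.1 -0.3]
R [[-0.9924, 0.1227, -0.0009], [0.1227, 0.9924, -0.0003], [0.0008, -0.0004, -1.0]]
```

View pics/side5.png

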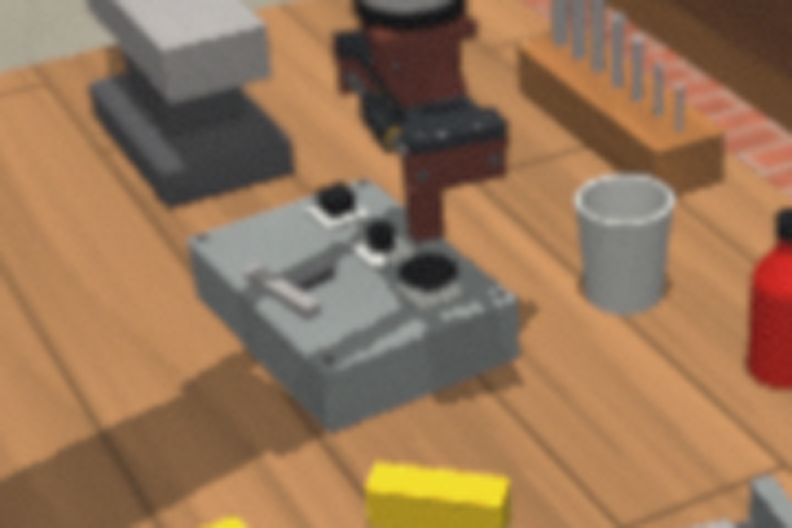

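View pics/w5.png

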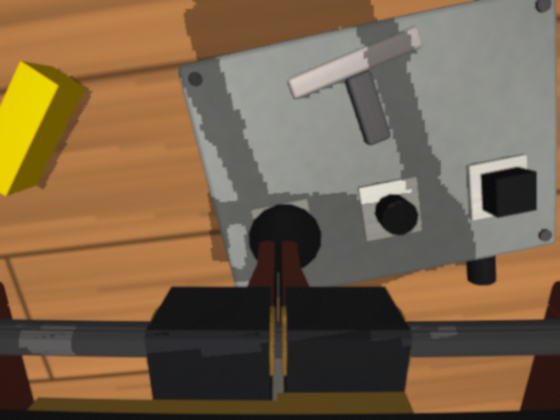

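The side view shows the fingertips at (424,238), directly above the wide button at (428,270). The wrist view agrees, with the tips over the disc at (285,238). I'll shift 3 mm in y and descend gently.

Emit:
{"api": "jog_arm", "payload": {
  "moves": [
    [0,[0,0.003,0.005],[0,0,0]],
    [0,[0,0,0.006],[0,0,0]],
    [0,[0,0,0.005],[0,0,0]],
    [0,[0,0,0.003],[0,0,0]],
    [0,[0,0,0.002],[0,0,0]]
  ]
}}

```text
time: 10.3
eef_pos: [0.5879, 0.1964, 0.2659]
eef_rot: [0.061, 0.998, -0.0, -0.0]
wrist_force: [-0.4, 0.2, -0.3]
gripper_width: 0.0005
```

Emit:
{"api": "jog_arm", "payload": {
  "moves": [
    [0,[0,0,0.001],[0,0,0]],
    [0,[0,0,0.001],[0,0,0]],
    [0,[0,0,0.001],[0,0,0]],
    [0,[0,0,0.001],[0,0,0]],
    [0,[0,0,0.001],[0,0,0]]
  ]
}}

```text
time: 10.8
eef_pos: [0.5881, 0.1964, 0.262]
eef_rot: [0.061, 0.998, 0.0, 0.0]
wrist_force: [-0.6, 0.5, 1.4]
gripper_width: 0.0005
```

```bash
python3 -c "
from h import *
tip()"
```

```text
t 10.8 eef [0.5881 0.1964 0.262 ] tip [0.5882 0.1964 0.08  ] jig -0.0077 0.367 F [-0.6  0.5  1.4]
R [[-0.9926, 0.1215, 0.0006], [0.1215, 0.9926, 0.0001], [-0.0006, 0.0002, -1.0]]
```

Contact, at tip z≈0.081 m and about 1.4 N, as expected. I'll press on.

Emit:
{"api": "jog_arm", "payload": {
  "moves": [
    [0,[0,0,0.001],[0,0,0]],
    [0,[0,0,0.001],[0,0,0]],
    [0,[0,0,0.001],[0,0,0]],
    [0,[0,0,0.001],[0,0,0]],
    [0,[0,0,0.001],[0,0,0]]
  ]
}}

```text
time: 11.3
eef_pos: [0.5881, 0.1964, 0.257]
eef_rot: [0.061, 0.998, 0.0, 0.0]
wrist_force: [-1.2, -0.1, 3.6]
gripper_width: 0.0007
```

Emit:
{"api": "jog_arm", "payload": {
  "moves": [
    [0,[0,0,0.001],[0,0,0]],
    [0,[0,0,0.0005],[0,0,0]],
    [0,[0,0,0],[0,0,0]],
    [0,[0,0,0],[0,0,0]]
  ]
}}

```text
time: 11.7
eef_pos: [0.5881, 0.1964, 0.2554]
eef_rot: [0.061, 0.998, 0.0, 0.0]
wrist_force: [0.9, -0.1, 4.4]
gripper_width: 0.0004
```

Emit:
{"api": "jog_arm", "payload": {
  "moves": [
    [0,[0,0,0.0005],[0,0,0]],
    [0,[0,0,0],[0,0,0]],
    [0,[0,0,0],[0,0,0]]
  ]
}}

```text
time: 12.0
eef_pos: [0.5881, 0.1964, 0.255]
eef_rot: [0.061, 0.998, 0.0, 0.0]
wrist_force: [0.6, 0.9, 5.6]
gripper_width: 0.0005
```

```bash
python3 -c "
from h import *
tip()
s=get_image('side')[:,:,::-1]; cv2.imwrite('pics/side6.png',cv2.resize(s[100:220,150:330],None,fx=4.4,fy=4.4,interpolation=cv2.INTER_CUBIC))"
```

```text
t 12.0 eef [0.5881 0.1964 0.255 ] tip [0.5882 0.1964 0.073 ] jig -0.0077 0.367 F [0.6 0.9 5.6]
R [[-0.9926, 0.1215, 0.0006], [0.1215, 0.9926, 0.0001], [-0.0005, 0.0002, -1.0]]
```

View pics/side6.png

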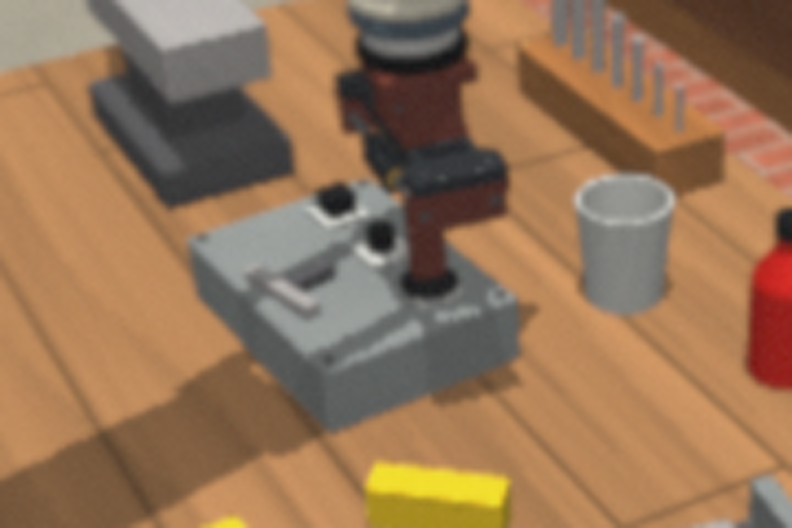

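The side view shows the button down under the fingertips at (428,283): 8 mm of travel at about 5 N. I'll let it up and withdraw.

Emit:
{"api": "jog_arm", "payload": {
  "moves": [
    [0,[0,0,-0.002],[0,0,0]],
    [0,[0,0,-0.004],[0,0,0]],
    [0,[0,0,-0.006],[0,0,0]],
    [0,[0,0,-0.01],[0,0,0]],
    [0,[0,0,-0.02],[0,0,0]]
  ]
}}

```text
time: 12.55
eef_pos: [0.5876, 0.1962, 0.2949]
eef_rot: [0.061, 0.998, -0.001, -0.002]
wrist_force: [-0.5, 0.4, 0.2]
gripper_width: 0.0005
```

Emit:
{"api": "jog_arm", "payload": {
  "moves": [
    [0,[0,0,-0.025],[0,0,0]],
    [0,[0,0,-0.03],[0,0,0]],
    [0,[0,0,-0.03],[0,0,0]],
    [0,[0,0,-0.02],[0,0,0]],
    [0,[0.03,0,0],[0,0,0]]
  ]
}}

```text
time: 13.05
eef_pos: [0.5597, 0.1995, 0.4045]
eef_rot: [0.062, 0.998, 0.0, 0.002]
wrist_force: [-0.6, -0.3, -0.1]
gripper_width: 0.0004
```

Emit:
{"api": "jog_arm", "payload": {
  "moves": [
    [0,[0.04,0,0],[0,0,0]],
    [0,[0.04,0,0],[0,0,0]],
    [0,[0.02,0,0],[0,0,0]],
    [0,[0,0,0],[0,0,0]],
    [0,[0,0,0],[0,0,0]]
  ]
}}

```text
time: 13.55
eef_pos: [0.459, 0.2122, 0.4021]
eef_rot: [0.061, 0.998, 0.0, 0.0]
wrist_force: [0.8, -0.7, -0.0]
gripper_width: 0.0005
```

```bash
python3 -c "
from h import *
tip()
s=get_image('side')[:,:,::-1]; cv2.imwrite('pics/side7.png',cv2.resize(s[100:320,150:400],None,fx=2.7,fy=2.7,interpolation=cv2.INTER_CUBIC))
cv2.imwrite('pics/top7.png',get_image('top')[:,:,::-1])"
```

```text
t 13.55 eef [0.459  0.2122 0.4021] tip [0.4592 0.2122 0.2201] jig -0.1376 0.3669 F [ 0.8 -0.7 -0. ]
R [[-0.9926, 0.1211, 0.0009], [0.1211, 0.9926, 0.0001], [-0.0009, 0.0002, -1.0]]
```

View pics/side7.png

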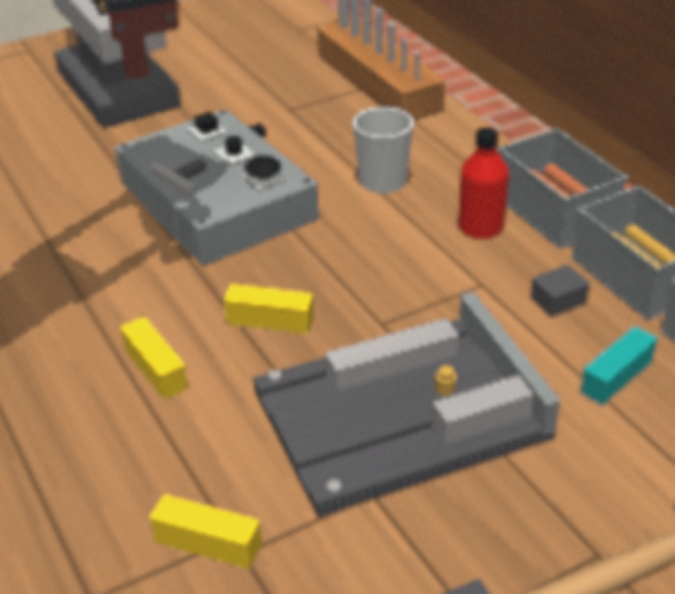

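View pics/top7.png

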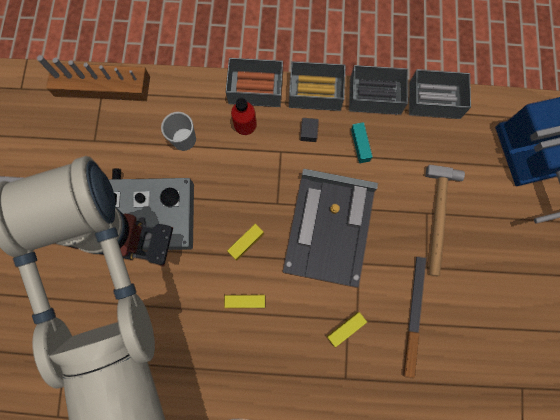

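The button is up again and the bar is at the stop. I'll make one numeric check of the bar's near end, read from the top view, then hand in.

```bash
python3 -c "
from h import *
J=lambda a:(np.array(a,float)+.5)/4.6-.5+[275,165]
P=ray(J([[341,271],[396,277],[365,97],[423,105]]),.046)[:,:2]-C
print(P@X,P@Y)"
```

```text
[0.01287929 0.01497013 0.10231537 0.1036949 ] [-0.03899427 -0.06610413 -0.03686039 -0.06605776]
```

```bash
python3 -c "
from bench import *
print(close_job())"
```

```text
the job is handed in; nothing more can be done
None
```

I pushed the short bar home against the stop, then pressed the mushroom button down and let it spring back. The job is handed in after about 14 s of robot time.

- **Short bar:** I pushed the 90 mm bar (right-hand lane) with closed fingertips. It slid at about 7 N, and the force rose to about 20 N as it stopped against the stop. The top view afterwards shows no gap. Measured from the picture, its ends are at jig x ≈ 14 and 103 mm, against 15 and 105 mm when home. That is 1–2 mm short, about the calibration error, so I relied on the force rise and the closed gap.
- **Mushroom button:** I pressed it about 8 mm, with a force of 5.6 N at the bottom. It is up again in the last side view.
- **Everything else:** The long bar, bush and loose tools on the bench look unmoved in the final pictures, and so do the other two buttons in the side view. The arm covered part of the control box in the last top view, including the chuck key. In the last side view the chuck key lies in the arm's shadow but appears to be in the same place.
- **Robot:** The gripper was withdrawn clear, with no contact force beyond sensor noise.

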